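# Hold the oak flap rest against the upstand for screwing

## Task

I am about to screw the oak rest for the lid rack's flap onto the quartz upstand: pick the rest up by its arm, so that the plate with the screw holes stays free, and hold it for me flat against the face of the upstand, centred between the two strips of blue tape, level, with its top edge flush with the top of the upstand. Press it on steadily with about 12 newtons (never hard: the upstand's sealant is still fresh) and finish while still holding and pressing it there, so that I can drive the screws. Leave the flap up, and do not shift the plate, the glass container, the pink lid or the spoon.

Things in the scene. Friction and masses are not known exactly. Their poses are not given: they have to be found in the camera images.
- rest: Loose T-shaped oak bracket, 0.09 to 0.18 kg, standing on the counter the way up it is to be fitted. Origin: on its underside level, straight below the grip point of its arm; x runs from the arm to the back plate, z up. Back plate 120 wide (y), 60 high, 12 mm thick, back face at x = +85 mm, with screw holes at y = +-45 mm. Centre of mass at x = 53 mm.
- rest_grip (a point): Grip point on the rest's arm, 45 mm above the rest's origin: grip here from above across the arm's 20 mm thickness (along y). The arm runs from x = -30 mm to the back plate, its top level with the plate's at z = 60 mm; around the grip point only its top 30 mm (z = 30 to 60 mm) is there, from x = 0 on a knee slopes down to the underside.
- rest_back (a point): Point on the rest: middle of the top edge of its back face (85 mm from the rest's origin in x, 60 mm up). Axes as the rest's.
- upstand: The fixed upstand: a rigid low wall of pale grey quartz on the counter, 100 mm high, 20 mm thick, 1.8 m long, with the white window board behind it, level with its top. Origin on the counter at the foot of its near face, midway between the tapes; x points into the wall (square to the face), y along the face, z up.
- mark (a point): Top near edge of the upstand, midway between the two blue tapes, 100 mm above the counter; axes as the upstand's. Site rest_back belongs here. The tapes are 20 mm wide strips over the edge, down the face and 40 mm out on the counter, their inner edges 68 mm either side of this point.
- rack: The fixed steel lid rack on the window board behind the upstand, 330 mm wide, with three lids standing in wire loops up to 130 mm above the board. Its frame coincides with the upstand's.
- flap (a joint): Angle of the rack's slotted steel flap, 316 mm wide and 120 mm long: 0 = lowered level over the counter, 1.57 = upright; it starts between 1.65 and 1.9 and stays by hinge friction. Hinge along y, 16 mm behind the upstand's face, 118 mm above the counter. Two rubber buffers on its centre line stand 17 mm out of its near side.
- flap_edge (a point): Middle of the free edge of the flap, about 235 mm above the counter when raised.
- plate: Flat round steel lunch plate, 170 mm across, 14 mm high, loose on the counter below the place where the rest is to be held; origin at the centre of its underside.
- container: Round open glass container, 116 mm across, 65 mm high, loose; origin at the centre of its underside. It and the rest stand one to the left and one to the right; which is which varies.
- lid: Round pink silicone lid with a small central knob, 124 mm across, 18 mm high, loose; origin at the centre of its underside.
- spoon: Wooden spoon, 225 mm long, lying along the foot of the upstand to the left of the tapes; bowl 44 mm across, 14 mm thick at most; origin near its middle, x along it.
There are look-alikes about, which are no part of the job. Several things have the shape of the plate; the one meant has the colours described above.

How it is judged:
On the way, in this order (a step that is already met when the one before it is completed fails the run):
1. the rest is held clear of the counter (height (world z) of rest above 0.025 m and contact force between the fingers and rest above 1 N and contact force between rest and upstand below 0.5 N), for 0.2 s.
2. the rest is pressed steadily in its place on the upstand for a second and a half (x of rest_back in the frame of mark between -0.006 and 0.006 m and y of rest_back in the frame of mark between -0.012 and 0.012 m and z of rest_back in the frame of mark between -0.009 and 0.009 m and angle between the x axis of rest and the x axis of upstand, either way round below 0.06 rad and angle between rest's own z axis and vertical below 0.06 rad and contact force between rest and upstand between 5 and 20 N and x of the grasp point in the frame of rest below 0.06 m and contact force between the fingers and rest above 1 N and contact force between rest and rack below 0.5 N and contact force between rest and plate below 0.3 N and linear speed of rest below 0.02 m/s), for 1.5 s.
At the end, for the whole second after the job is handed in: The gripper, on its arm (TCP at x under 60 mm), holds the rest flat on the upstand (square and upright within 3.4 degrees), rest_back within 12 mm sideways and 9 mm in height of the mark and 6 mm of the face, pressing it on with 5 to 20 N, at rest, touching neither rack nor plate (all of step 2); the arm keeps its last pose, push and grip.
It fails at once if the rest was pushed or knocked on the upstand with more than 40 N (contact force between rest and upstand above 40 N).
It fails at once if the flap was knocked down from its raised position (value of joint flap below 1.5 rad).
It fails at once if the plate, container, lid or spoon was shifted by more than 25 mm, or the container tipped (distance of any of plate, container, lid, spoon from where it was at the start of the episode above 0.025 m or angle between container's own z axis and vertical above 0.3 rad).
It also fails if it takes over 45 s, if anything falls off the work surface, if the arm or the gripper's body presses on something with over 40 N, if the wrist force passes 120 N, or if a joint passes its speed limit or range.

## Robot

A 6-joint arm with a two-finger parallel gripper is mounted at the origin on the work surface. World frame = base frame: x ahead of the robot, y to its left, z up, the work surface at z = 0. Lengths are in m, angles in rad, forces in N, time in s.
With the tool pointing down it reaches from about 0.325 to 0.75 m from the base axis. Payload 7.6 kg.
Tool frame: the origin (TCP) lies between the finger pads, 19 mm behind the fingertips; this is the grasp point; z points along the fingers, y is the line along which they close (so a half turn about z gives the same grasp; the last joint's range is limited). The gripper opens to 85 mm and grips with 20 to 120 N. Pads are 22 mm wide; open, the fingers measure 114 mm over their backs; the gripper's body (76 mm by 85 mm) begins 54 mm behind the grasp point. The pads swing forward as they close: fully open they stand 13 mm farther back than shut.
Start: joints at [-1.315, 0.052, 1.401, -0, 1.689, -0.07], TCP at [0.168, -0.497, 0.25] pointing down, gripper open.
Joint ranges: [-2.9, 2.9], [-0.91, 2.17], [0.12, 2.37], [-1.06, 4.2], [0.26, 2.73], [-2.93, 2.93]. Speed limits (rad/s): [2.57, 2.57, 3.01, 3.14, 3.14, 3.14].

## Interface

Orientations are given as a rotation vector (axis times angle).
In Python, from rig import r gives the robot as it stands.
- The arm moves only by the shell command python3 -m crank 'ROWS' [FORCE]. ROWS is a JSON object of lists of equal length, an entry for each row: "linear": the shift along the tool's x, y, z in units of 0.25 m (1.0 is 0.25 m), a list of three; "rotation": the turn, a rotation vector about the tool's x, y, z in units of 90 degrees (1.0 is 90 degrees), a list of three; "gripper": the finger opening in mm, from 0 to 85.4. In form: {"linear": [[tx, ty, tz], ...], "rotation": [[rx, ry, rz], ...], "gripper": [gripper, ...]}. A call has 1 to 12 rows; each row is the pose to reach, as a shift and turn from the pose commanded when the call began, along the tool's axes at that moment; what a row does not reach only later rows make up. A row lasts 1/8 s, in which the tool goes at most 62.5 mm and 10.7 degrees, less where a joint would pass 70% of its speed; a pose out of reach is approached as far as the arm can. A call with a number of a shift or a turn outside -1 to 1 is refused whole. A call with a gripper value outside its range is refused whole. The fingers move at their own pace and stop on an object; FORCE is the grip in N (left out, the last holds). Time passes only in rows, so rows that repeat a pose let the fingers close. It gives the time, the measured TCP pose, the force, the opening and the grip force at its end, in the units of the state.
- r.read_state(): the state, without advancing time (a new reading comes with each control period).
- r.capture(name): name is "scene" or "top" or "wrist"; returns a dict with "img" (420x560x3 uint8, blue, green, red), "camera_matrix" (3x3 intrinsics, pixels), "world_to_cam" (4x4, takes a point from world to camera coordinates); the wrist camera has in their place "T_tool_cam" (4x4, takes a point from camera to tool coordinates, whose origin is the TCP and whose axes are the flange's). Camera axes: x right, y up, looking along -z (the intrinsics and any distortion apply to the point x, -y, -z); pixel columns grow to the right and rows downward; lengths in m; the calibration is good to about 2 mm. A picture is of the moment at which its call begins: read the wrist's pose just before it. There is no depth.
- r.job_done(): hands the job in; it is judged then, once.
The state is a dict: "time": time; "qpos": joint angles; "joint_velocities": joint speeds; "effort": joint torques, N m; "ee_pos": TCP position; "ee_rot": TCP orientation; "wrist_force": force on the tool from outside, world axes, zero at the start; "wrist_torque": the same for the moment, N m; "opening": finger opening in m; "gripper_force": force on a finger pad.
Only numpy, scipy, OpenCV 4.12 (cv2) and the standard library are available. Lean on these libraries where they do the work, as an engineer would, in place of code of your own. Each camera call takes 0.05 s, during which the arm holds its last target. There are 200 camera calls.

## Working session

There is one attempt and no reset: what is moved stays moved. The work goes in short steps, Python scripts to look and compute and a shell command to move; the robot and the scene stay as the last step left them, time stands still between calls to the robot, and variables do not carry over. Pictures are saved under pics/ and viewed, at most 10 in all, crops included, and the job is handed in when it is done.

```bash
mkdir -p pics; ls
python3 - <<'E'
from rig import r
import cv2,pickle
d={}
for n in("scene","top","wrist"):
    s=r.read_state();c=r.capture(n);d[n]=(s,c);cv2.imwrite(f"pics/{n}0.png",c["img"])
    print(n,{k:v for k,v in c.items() if k!="img"})
pickle.dump(d,open("d0.pkl","wb"));print(s)
E
```

```text
pics
scene {'camera_matrix': array([[404.0257376 ,   0.        , 280.5288305 ],
       [  0.        , 404.0257376 , 209.72820226],
       [  0.        ,   0.        ,   1.        ]]), 'world_to_cam': array([[-0.86116378,  0.50820304, -0.01125211,  0.46186782],
       [-0.41928612, -0.69762867,  0.58095903,  0.08379984],
       [ 0.28739535,  0.50501873,  0.81385502, -1.1947371 ],
       [ 0.        ,  0.        ,  0.        ,  1.        ]])}
top {'camera_matrix': array([[448.66840093,   0.        , 275.6957659 ],
       [  0.        , 448.66840093, 210.30649995],
       [  0.        ,   0.        ,   1.        ]]), 'world_to_cam': array([[-0.02937344, -0.99910905, -0.03030369, -0.05292729],
       [ 0.99819958, -0.03090584,  0.05140453, -0.47397595],
       [-0.0522953 , -0.0287392 ,  0.99821804, -1.17506747],
       [ 0.        ,  0.        ,  0.        ,  1.        ]])}
wrist {'camera_matrix': array([[308.29317267,   0.        , 276.77176771],
       [  0.        , 308.29317267, 211.00223436],
       [  0.        ,   0.        ,   1.        ]]), 'T_tool_cam': array([[ 4.06511752e-0
[... 306 characters left out ...]
00000e+00]])}
{'time': 0.1, 'qpos': array([-1.31530237e+00,  5.27453418e-02,  1.40161365e+00,  1.48296389e-05,
        1.68858726e+00, -7.03230990e-02]), 'joint_velocities': array([ 0.00079322,  0.0002374 , -0.00449357, -0.00075765,  0.00178045,
       -0.00183784]), 'effort': array([ 9.95185110e-04, -3.82581425e+01, -3.60985100e+01, -6.83387930e-05,
        4.84608638e-03,  5.51988322e-06]), 'ee_pos': array([ 0.16799744, -0.49714497,  0.24927633]), 'ee_rot': array([-3.09866536e+00, -5.09315347e-01,  1.73466100e-04]), 'wrist_force': array([-1.48397117,  0.62931724,  0.50659189]), 'wrist_torque': array([0.00132705, 0.00241176, 0.02007403]), 'gripper_force': 0.0, 'opening': 0.0851588393961818}
```

View pics/scene0.png

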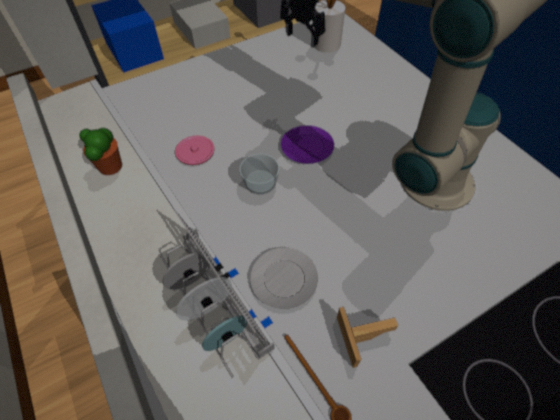

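View pics/top0.png

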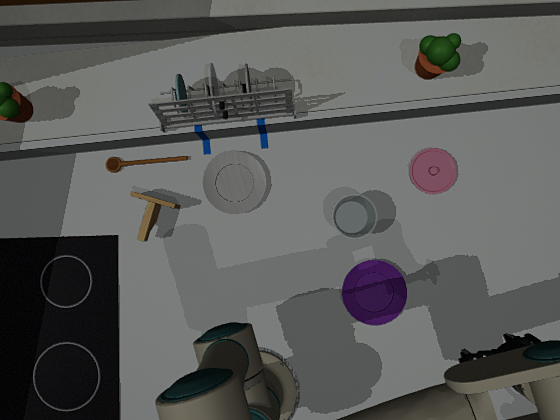

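The scene view shows the rest at (355,335), the plate at (284,277) and the tapes at (226,268) and (260,320). In the top view the rest's plate runs (132,193)-(179,207), its arm ends at (144,240), and the tapes are at (202,140) and (264,133). Next I zoom in on these.

Run:
```python
import cv2,pickle,numpy as np
d=pickle.load(open("d0.pkl","rb"))
def crop(n,x,y,w,h,k): return cv2.resize(d[n][1]["img"][y:y+h,x:x+w],None,fx=k,fy=k,interpolation=cv2.INTER_CUBIC)
a=crop("top",120,110,160,140,5);b=crop("scene",200,250,200,125,4)
cv2.imwrite("pics/ct.png",cv2.resize(crop("top",120,110,160,120,1),(800,600),interpolation=cv2.INTER_CUBIC))
cv2.imwrite("pics/cs.png",crop("scene",200,245,200,125,4))
for n in("top","scene"):
    hsv=cv2.cvtColor(d[n][1]["img"],cv2.COLOR_BGR2HSV)
    for nm,lo,hi in(("blue",(100,150,60),(125,255,255)),("oak",(8,90,60),(24,255,255))):
        m=cv2.inRange(hsv,lo,hi);k,l,s,c=cv2.connectedComponentsWithStats(m)
        for i in range(1,k):
            if s[i,4]>40 and s[i,4]<3000: 
                cn=cv2.findContours((l==i).astype("uint8"),0,2)[0][0]
                print(n,nm,s[i],c[i].round(1),cv2.approxPolyDP(cn,1.8,True)[:,0].tolist())
```

```text
top blue [257 118   8   8  48] [260.2 121.7] [[262, 118], [257, 119], [257, 125], [264, 124]]
top blue [195 125   7   7  47] [198.1 128.1] [[195, 125], [195, 131], [201, 131], [201, 125]]
top blue [260 133   8  15  97] [263.8 140.3] [[260, 134], [261, 146], [267, 147], [266, 133]]
top blue [203 139   8  15  98] [206.3 146.2] [[203, 140], [204, 153], [210, 153], [209, 140]]
top oak [418  51  28  23 238] [428.7  64.5] [[419, 51], [419, 61], [424, 68], [435, 73], [445, 71], [432, 65]]
top oak [12 86  8 19 70] [15.8 95.6] [[12, 86], [14, 88], [12, 96], [19, 104], [18, 93], [14, 92], [15, 89]]
top oak [106 156  82  16 320] [142.8 161.5] [[187, 157], [120, 162], [117, 158], [111, 157], [107, 160], [106, 167], [110, 171], [115, 171], [120, 165], [178, 160]]
top oak [130 192  45  49 502] [148.7 212.1] [[131, 192], [131, 195], [149, 201], [137, 238], [144, 240], [154, 203], [171, 207], [174, 204]]
scene blue [228 269  10   8  46] [232.5 272.8] [[237, 272], [234, 269], [228, 273], [232, 276]]
scene blue [261 317  11  10  61] [266.3 321.9] [[268, 317], [261, 322], [264, 326], [271, 322]]
scene oak [73  0 23  6 80] [81.2  1.6] [[77, 5], [95, 0], [73, 0]]
scene oak [339   0  43  35 843] [363.6  12. ] [[339, 0], [345, 4], [347, 14], [374, 34], [381, 0]]
scene oak [ 29  66  66  34 562] [50.6 85.5] [[29, 83], [39, 99], [94, 77], [52, 89], [40, 69], [34, 66], [41, 78]]
scene oak [ 94 138  28  37 516] [109.5 159.6] [[113, 138], [110, 147], [99, 160], [94, 162], [102, 173], [111, 174], [121, 165], [117, 157], [117, 144]]
scene oak [339 307  59  60 952] [364.4 331.9] [[394, 318], [351, 328], [343, 308], [340, 308], [339, 312], [355, 358], [353, 366], [360, 359], [355, 343], [369, 339], [383, 331], [394, 329], [397, 325]]
scene oak [285 335  66  85 623] [321.5 387.3] [[286, 335], [288, 343], [331, 406], [331, 419], [350, 419], [349, 411], [332, 400]]
```

View pics/ct.png

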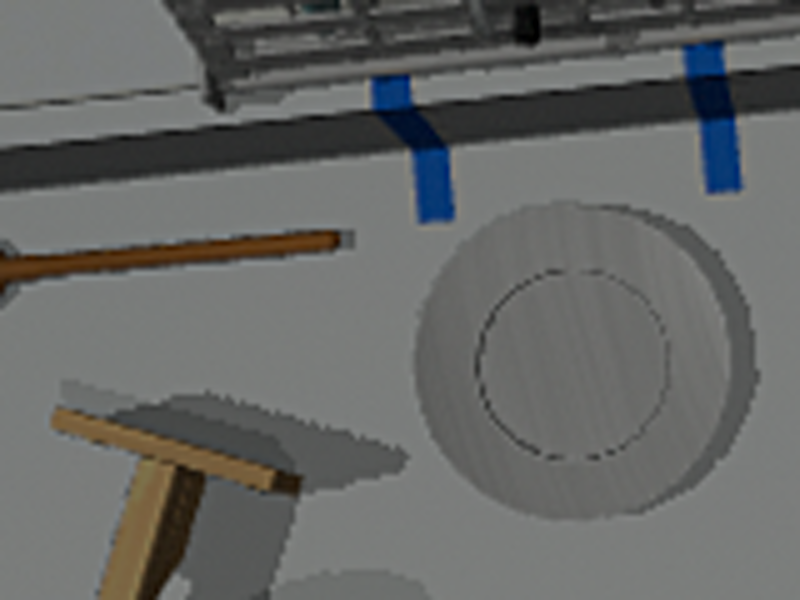

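View pics/cs.png

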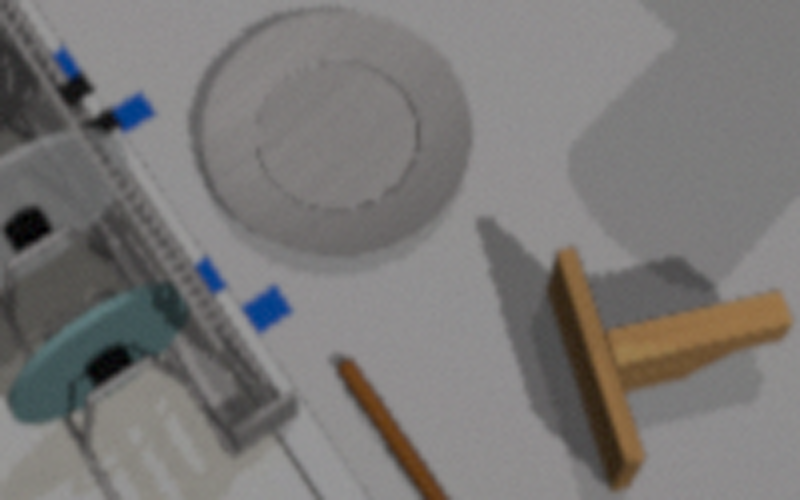

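The crops show the tapes' foot and edge corners and the rest's plate and arm corners clearly. I now turn these corners into positions.

```bash
cat > h.py <<'E'
import numpy as np
from scipy.spatial.transform import Rotation as R
def ray(c,uv,st=None):
    K=c["camera_matrix"];d=np.array([(uv[0]-K[0,2])/K[0,0],-(uv[1]-K[1,2])/K[1,1],-1])
    if "world_to_cam" in c: W=np.linalg.inv(c["world_to_cam"])
    else:
        T=np.eye(4);T[:3,:3]=R.from_rotvec(st["ee_rot"]).as_matrix();T[:3,3]=st["ee_pos"];W=T@c["T_tool_cam"]
    return W[:3,3],W[:3,:3]@d
def plane(c,uv,z,st=None):
    o,d=ray(c,uv,st);return o+d*(z-o[2])/d[2]
def tri(rays):
    A=0;b=0;Ps=[]
    for o,d in rays:
        d=d/np.linalg.norm(d);P=np.eye(3)-np.outer(d,d);A=A+P;b=b+P@o;Ps.append((P,o))
    x=np.linalg.solve(A,b);return x,[np.linalg.norm(P@(x-o)) for P,o in Ps]
def proj(c,p,st=None):
    if "world_to_cam" in c: W=c["world_to_cam"]
    else:
        T=np.eye(4);T[:3,:3]=R.from_rotvec(st["ee_rot"]).as_matrix();T[:3,3]=st["ee_pos"];W=np.linalg.inv(T@c["T_tool_cam"])
    q=W[:3,:3]@p+W[:3,3];K=c["camera_matrix"];return np.array([K[0,2]+K[0,0]*q[0]/-q[2],K[1,2]-K[1,1]*q[1]/-q[2]])
E
python3 - <<'E'
import pickle;from h import *
np.set_printoptions(precision=4,suppress=True)
d=pickle.load(open("d0.pkl","rb"));T=d["top"][1];S=d["scene"][1]
t=lambda x,y:(120+x/5-.4,110+y/5-.4)
s=lambda x,y:(200+x/4-.4,245+y/4-.4)
for nm,p,z in[("Lend o",(420,222),0),("Lend i",(455,220),0),("Lfoot o",(412,148),0),("Lfoot i",(447,147),0),("Rend i",(707,193),0),("Rend o",(743,190),0),("Rfoot i",(700,118),0),("Rfoot o",(735,113),0),("Ledge o",(375,110),.1),("Ledge i",(412,104),.1),("Redge i",(688,77),.1),("Redge o",(727,74),.1)]: print(nm,plane(T,t(*p),z))
print("scene L end", [plane(S,s(*p),0) for p in[(275,287),(291,305),(245,308),(260,332)]])
print("scene R", [plane(S,s(*p),0) for p in[(138,93),(154,110)]])
for nm,p,z in[("back+y",(58,405),.06),("front+y",(50,427),.06),("back-y",(277,468),.06),("front-y",(270,490),.06)]:
    w=plane(T,t(*p),z);print(nm,w,(proj(S,w)-[200,245])*4)
# arm end
for u in[(137,238),(144,240)]:
    w=plane(T,u,.06);print("armend",w,(proj(S,w)-[200,245])*4)
print("tri", tri([ray(T,t(58,405)),ray(S,s(620,488))]),tri([ray(T,t(277,468)),ray(S,s(557,254))]))
print("tri arm end -y", tri([ray(T,(144.5,240)),ray(S,s(780,292))]), "plate c",plane(T,(236.5,182),.014))
E
```

```text
Lend o [0.631  0.1233 0.    ]
Lend i [0.6314 0.1043 0.    ]
Lfoot o [0.6715 0.1268 0.    ]
Lfoot i [0.6713 0.1078 0.    ]
Rend i [ 0.6413 -0.0322  0.    ]
Rend o [ 0.6423 -0.0517  0.    ]
Rfoot i [ 0.6822 -0.0296  0.    ]
Rfoot o [ 0.6843 -0.0486  0.    ]
Ledge o [0.6693 0.1258 0.1   ]
Ledge i [0.6717 0.1073 0.1   ]
Redge i [ 0.6802 -0.0302  0.1   ]
Redge o [ 0.681  -0.0496  0.1   ]
scene L end [array([0.6314, 0.1041, 0.    ]), array([0.6287, 0.1185, 0.    ]), array([ 0.6529,  0.1062, -0.    ]), array([0.6523, 0.1233, 0.    ])]
scene R [array([ 0.6434, -0.0529,  0.    ]), array([ 0.6401, -0.0368,  0.    ])]
back+y [0.5317 0.3008 0.06  ] [622.1161 462.4229]
front+y [0.5205 0.3051 0.06  ] [644.4262 458.402 ]
back-y [0.4958 0.1882 0.06  ] [553.2045 251.1685]
front-y [0.4846 0.192  0.06  ] [573.3665 247.02  ]
armend [0.4098 0.2874 0.06  ] [787.5473 323.2   ]
armend [0.4042 0.2694 0.06  ] [774.2323 290.7483]
tri (array([0.5345, 0.3073, 0.0401]), [np.float64(0.0008363592825148553), np.float64(0.0008363592825149029)]) (array([0.4953, 0.1888, 0.0591]), [np.float64(0.0006205670588379742), np.float64(0.0006205670588379841)])
tri arm end -y (array([0.4031, 0.2694, 0.0593]), [np.float64(0.0014992390065301005), np.float64(0.0014992390065301743)]) plate c [0.5504 0.0345 0.014 ]
```

```bash
python3 -m crank '{"linear":[[1,-0.6,0],[1,-0.6,0],[1,-0.6,0],[1,-0.6,0],[1,-0.6,0],[1,-0.6,0],[1,-0.6,0],[1,-0.6,0],[1,-0.6,0]],"rotation":[[0,0,-1],[0,0,-1],[0,0,-1],[0,0,-1],[0,0,-1],[0,0,-1],[0,0,-1],[0,0,-1],[0,0,-1]],"gripper":[80,80,80,80,80,80,80,80,80]}'
cat >> h.py <<'E'
def togo(st,p,yaw):
    "rows: linear units, rotation units, to reach TCP p with tool down and tool x at world yaw"
    M=R.from_rotvec(st["ee_rot"]).as_matrix()
    c,s=np.cos(yaw),np.sin(yaw);G=np.array([[c,s,0],[s,-c,0],[0,0,-1]])
    return (M.T@(np.array(p)-st["ee_pos"])/.25).round(3),(R.from_matrix(M.T@G).as_rotvec()/(np.pi/2)).round(3)
E
python3 -c "
from rig import r;from h import *;s=r.read_state();print(togo(s,[.434,.10,.25],2.83),togo(s,[.434,.27,.25],2.83),s['qpos'])"
```

```text
time: 1.27
ee_pos: [0.3568, -0.2751, 0.2497]
ee_rot: [-1.827, -2.555, 0.0]
wrist_force: [0.2, -0.3, 0.5]
opening: 0.08
gripper_force: 0.0
(array([ 1.32e+00,  7.78e-01, -1.00e-03]), array([-0.   , -0.   , -0.592])) (array([ 1.963e+00,  9.980e-01, -1.000e-03]), array([-0.   , -0.   , -0.592])) [-7.38775986e-01 -1.60553111e-01  1.60601007e+00 -6.66980720e-05
  1.69663239e+00 -1.06832507e+00]
```

```bash
python3 -m crank '{"linear":[[1,0.5,0],[1,0.5,0],[1,0.5,0],[1,0.5,0],[1,0.5,0],[1,0.5,0]],"rotation":[[0,0,-0.59],[0,0,-0.59],[0,0,-0.59],[0,0,-0.59],[0,0,-0.59],[0,0,-0.59]],"gripper":[80,80,80,80,80,80]}'
python3 -c "
from rig import r;from h import *;s=r.read_state();print(togo(s,[.434,.27,.25],2.83))"
```

```text
time: 2.02
ee_pos: [0.3952, 0.0032, 0.2498]
ee_rot: [-0.491, -3.102, 0.0]
wrist_force: [0.3, -0.5, -0.3]
opening: 0.08
gripper_force: 0.0
(array([ 1.820e-01,  1.063e+00, -1.000e-03]), array([-0.   , -0.   , -0.002]))
```

```bash
cat > cap.py <<'E'
import sys,cv2,pickle
from rig import r
n=sys.argv[1];s=r.read_state();c=r.capture("wrist");pickle.dump((s,c),open(n+".pkl","wb"));cv2.imwrite(f"pics/{n}.png",c["img"])
E
python3 cap.py w1; python3 -m crank '{"linear":[[0.18,0.25,0],[0.18,0.5,0],[0.18,0.75,0],[0.18,0.95,0],[0.18,0.95,0],[0.18,0.95,0]],"rotation":[[0,0,0],[0,0,0],[0,0,0],[0,0,0],[0,0,0],[0,0,0]],"gripper":[70,70,70,70,70,70]}'
python3 cap.py w2; python3 -c "
import cv2,numpy as np;a,b=[cv2.imread(f'pics/w{i}.png') for i in(1,2)];cv2.imwrite('pics/w12.png',cv2.resize(np.vstack([a[:,:],b]),(800,1200))[:600]);cv2.imwrite('pics/w2b.png',cv2.resize(b,(800,600)))"
```

```text
time: 2.82
ee_pos: [0.4272, 0.24, 0.2496]
ee_rot: [-0.501, -3.101, 0.002]
wrist_force: [0.2, -0.4, 0.7]
opening: 0.07
gripper_force: 0.0
```

View pics/w2b.png

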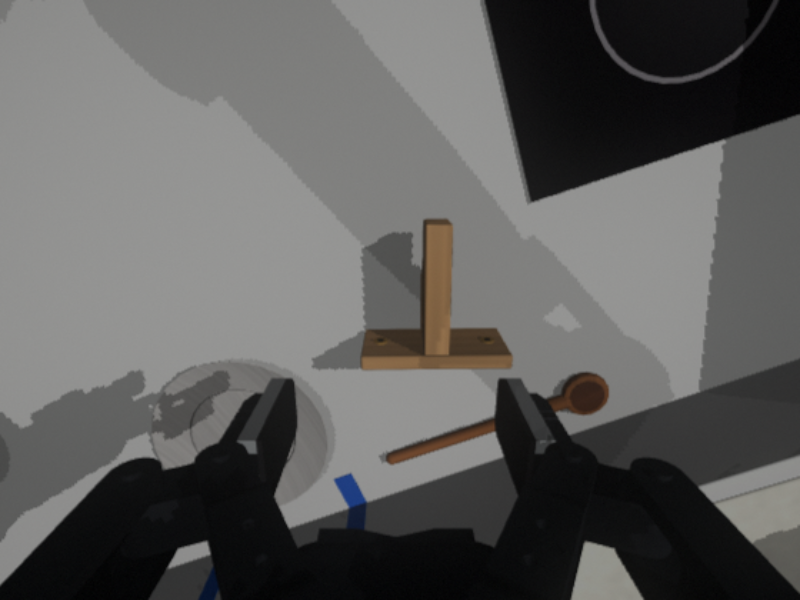

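View pics/w12.png

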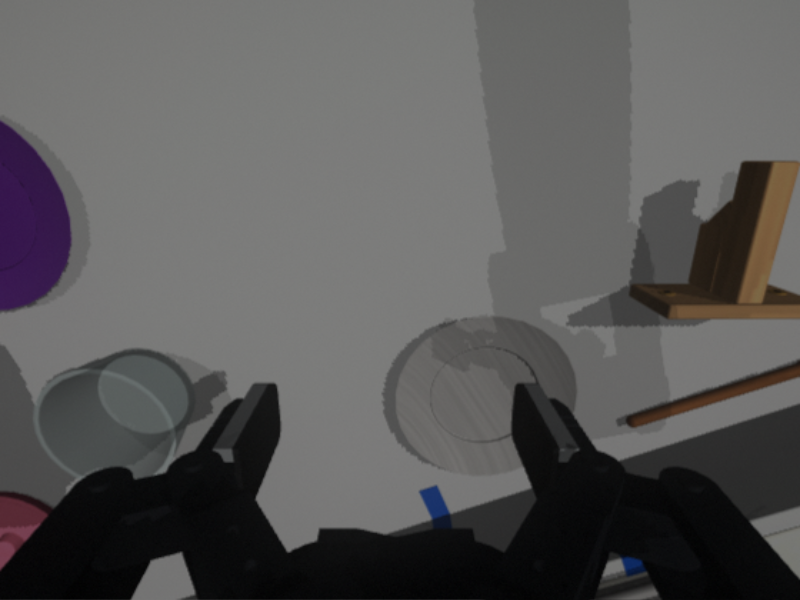

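Wrist view 2 shows the rest lined up with the tool: arm top from (438,222) to (437,354), plate top back corners (361,369) and (511,366). View 1 shows the same corners at (669,318) and (765,303). I triangulate those next.

Run:
```python
import pickle;from h import *
from rig import r
np.set_printoptions(precision=4,suppress=True)
a=pickle.load(open("w1.pkl","rb"));b=pickle.load(open("w2.pkl","rb"));k=.7
A=lambda u:ray(a[1],np.array(u)*k,a[0]);B=lambda u:ray(b[1],np.array(u)*k,b[0])
for n,p,q in[("back-y",(669,318.5),(361,369)),("front-y",(664,306),(362,356)),("arm+y at plate",(764,303),(450,354)),("arm-y at plate",(737,303),(424,354)),("end-y",(743,162),(426,223)),("end+y",(798,162.5),(450.5,223))]: print(n,*tri([A(p),B(q)]))
P=lambda u:plane(b[1],np.array(u)*k,.06,b[0])
c=[P(u) for u in[(361,369),(511,367)]];e=(P((426,223))+P((450.5,223)))/2;m=(P((424,354))+P((450,354)))/2
print(c,e,m,np.linalg.norm(c[1]-c[0]),"yaw back",np.arctan2(-(c[1]-c[0])[0],(c[1]-c[0])[1]),"yaw arm",np.arctan2((m-e)[1],(m-e)[0]))
bm=(c[0]+c[1])/2;y=-.31;o1=bm-.085*np.array([np.cos(y),np.sin(y),0]);o2=e+.03*np.array([np.cos(y),np.sin(y),0]);print("orig",o1,o2)
s=r.read_state();o=(o1+o2)/2;o[2]=.12
for yy in(-.31,-.33): print(togo(s,o,yy+np.pi))
```

```text
back-y [0.4937 0.1897 0.0613] [np.float64(0.00015794244202446374), np.float64(0.00015794244202424262)]
front-y [0.4873 0.1921 0.052 ] [np.float64(0.00016379223212878183), np.float64(0.0001637922321287311)]
arm+y at plate [0.5039 0.2599 0.06  ] [np.float64(0.00015262610710604932), np.float64(0.00015262610710608623)]
arm-y at plate [0.4976 0.2405 0.0599] [np.float64(0.00020887799684747655), np.float64(0.00020887799684764352)]
end-y [0.4037 0.2727 0.0309] [np.float64(0.0013062779955353278), np.float64(0.0013062779955353401)]
end+y [0.4067 0.2885 0.0589] [np.float64(0.0006805096004693194), np.float64(0.0006805096004692797)]
[array([0.4941, 0.1894, 0.06  ]), array([0.5297, 0.3025, 0.06  ])] [0.403  0.2803 0.06  ] [0.5005 0.2502 0.06  ] 0.11861989090762608 yaw back -0.3048472848127612 yaw arm -0.2990640324781441
orig [0.431  0.2719 0.06  ] [0.4316 0.2711 0.06  ]
(array([0.025, 0.126, 0.52 ]), array([-0.   ,  0.   , -0.007]))
(array([0.025, 0.126, 0.52 ]), array([-0.   ,  0.   ,  0.006]))
```

```bash
python3 -m crank '{"linear":[[0.025,0.126,0],[0.025,0.126,0.2],[0.025,0.126,0.4],[0.025,0.126,0.6],[0.025,0.126,0.7],[0.025,0.126,0.78],[0.025,0.126,0.818],[0.025,0.126,0.818],[0.025,0.126,0.818]],"rotation":[[0,0,-0.01],[0,0,-0.01],[0,0,-0.01],[0,0,-0.01],[0,0,-0.01],[0,0,-0.01],[0,0,-0.01],[0,0,-0.01],[0,0,-0.01]],"gripper":[55,55,55,55,55,55,55,55,55]}'
python3 cap.py w3
```

```text
time: 4.0
ee_pos: [0.4315, 0.2731, 0.0467]
ee_rot: [0.474, 3.104, 0.002]
wrist_force: [0.5, -0.3, 1.0]
opening: 0.0551
gripper_force: 0.0
```

View pics/w3.png

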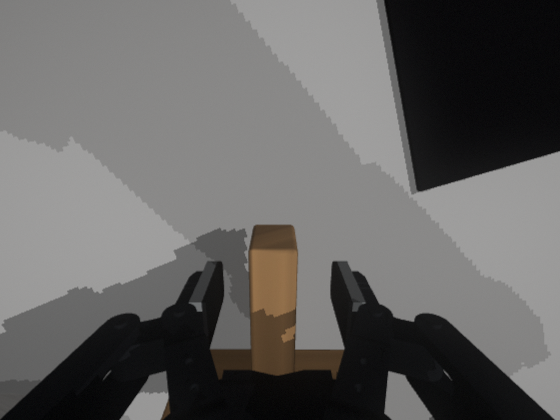

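The arm (columns 248-298) is between the pads (223 and 333), so I close on it.

```bash
python3 -m crank '{"linear":[[0,0,0],[0,0,0],[0,0,0],[0,0,0],[0,0,0],[0,0,0]],"rotation":[[0,0,0],[0,0,0],[0,0,0],[0,0,0],[0,0,0],[0,0,0]],"gripper":[10,10,10,10,10,10]}' 60
python3 -m crank '{"linear":[[0,0,-0.08],[0,0,-0.2],[0,0,-0.3],[0,0,-0.36],[0,0,-0.4],[0,0,-0.4],[0,0,-0.4]],"rotation":[[0,0,0],[0,0,0],[0,0,0],[0,0,0],[0,0,0],[0,0,0],[0,0,0]],"gripper":[10,10,10,10,10,10,10]}'
python3 cap.py w4
python3 - <<'E'
import cv2,pickle,numpy as np
from rig import r
c=r.capture("top");pickle.dump(c,open("t4.pkl","wb"));s=r.capture("scene");pickle.dump(s,open("s4.pkl","wb"))
w=cv2.imread("pics/w4.png");k=lambda im,x,y,w_,h:cv2.resize(im[y:y+h,x:x+w_],(400,300))
cv2.imwrite("pics/m4.png",np.vstack([np.hstack([k(w,0,0,560,420),k(w,140,210,280,210)]),np.hstack([k(c["img"],110,100,160,120),k(s["img"],260,220,200,150)])]))
E
```

```text
time: 4.8
ee_pos: [0.431, 0.2732, 0.0459]
ee_rot: [0.473, 3.105, 0.0]
wrist_force: [-1.4, -1.6, 5.2]
opening: 0.019
gripper_force: 59.4
time: 5.68
ee_pos: [0.4304, 0.2729, 0.1443]
ee_rot: [-0.473, -3.104, 0.002]
wrist_force: [-0.3, -0.0, -1.5]
opening: 0.019
gripper_force: 58.6
```

View pics/m4.png

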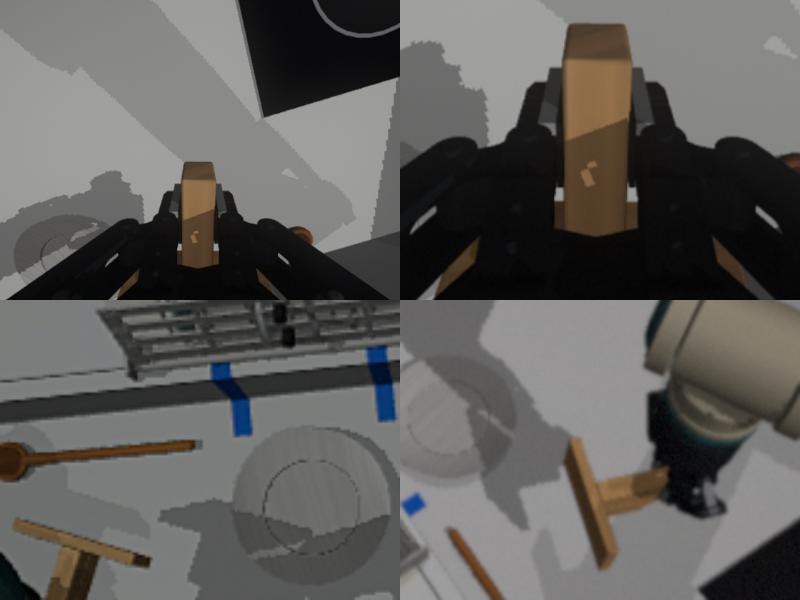

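The rest is held (opening 19 mm, 59 N). I check for sag and refine the upstand's line.

Run:
```python
import pickle,cv2;from h import *
np.set_printoptions(precision=4,suppress=True)
d=pickle.load(open("d0.pkl","rb"));T=d["top"][1];S=d["scene"][1]
g=cv2.GaussianBlur(cv2.cvtColor(T["img"],cv2.COLOR_BGR2GRAY),(1,5),1).astype(float)
# foot (dark->bright going down) and top edge (bright->dark) lines near expected world lines
for nm,z,sg in(("foot",0,1),("edge",.1,-1)):
    pts=[]
    for y in np.linspace(-.45,.35,81):
        if abs(y-.117)<.02 or abs(y+.04)<.02: continue
        u,v=proj(T,np.array([.6765-.07*(y-.039),y,z]));u=int(round(u));v=int(round(v))
        if not 3<u<556 or v<8:continue
        col=sg*np.diff(g[v-7:v+8,u]);i=col.argmax()
        if col[i]<15 or not 0<i<13: continue
        a,b_,c=col[i-1:i+2];off=.5*(a-c)/(a-2*b_+c)
        pts.append(plane(T,(u,v-7+i+.5+off),z)[:2])
    pts=np.array(pts)
    for _ in range(4):
        k,m=np.polyfit(pts[:,1],pts[:,0],1);e=pts[:,0]-k*pts[:,1]-m;pts=pts[abs(e)<max(2*e.std(),.001)]
    print(nm,len(pts),"yaw",np.arctan(-k),"x at y=.039:",k*.039+m,e.std())
# scene tapes centre on counter: use components; sag check
for n in("w3","w4"):
    s,c=pickle.load(open(n+".pkl","rb"));h=cv2.cvtColor(c["img"],cv2.COLOR_BGR2HSV);m=cv2.inRange(h,(5,90,30),(25,255,255))
    print(n,[np.flatnonzero(m[:,u]>0)[:1] for u in(262,270,280,288)],[(np.flatnonzero(m[q,230:320])[[0,-1]]+230).tolist() for q in(240,260,280)])
T4=pickle.load(open("t4.pkl","rb"));S4=pickle.load(open("s4.pkl","rb"))
for n,C,x,y,w,hh in(("t",T4,110,180,70,40),("s",S4,330,280,60,80)):
    h=cv2.cvtColor(C["img"],cv2.COLOR_BGR2HSV);m=cv2.inRange(h,(8,80,50),(25,255,255))[y:y+hh,x:x+w]
    cn=max(cv2.findContours(m,0,2)[0],key=cv2.contourArea);print(n,(cv2.approxPolyDP(cn,1.2,True)[:,0]+[x,y]).tolist())
for p in[(359.5,354)]: pass
print(tri([ray(T4,(117,187)),ray(S4,(559/2+20+260-200,354))])[0])
# predicted pixels if unsagged, sagged 0.05
o=np.array([.4304,.2729,.1443-.0455]);
for pit in(0,.05):
    M=R.from_euler("zy",[-.305,pit]).as_matrix()
    for l in[(85,60),(85,-60),(73,60),(73,-60)]:
        w=o+[0,0,.0455]+M@np.array([l[0]/1e3,l[1]/1e3,.0145]);print(pit,l,proj(T4,w),proj(S4,w))
```

```text
foot 72 yaw 0.06857481575920117 x at y=.039: 0.6767720791961274 0.00021468971763045534
edge 72 yaw 0.0685118466692013 x at y=.039: 0.6762125459890755 0.0004035866756093468
w3 [array([225]), array([225]), array([226]), array([226])] [[252, 295], [249, 296], [250, 296]]
w4 [array([227]), array([227]), array([227]), array([227])] [[256, 299], [254, 302], [253, 301]]
t [[115, 190], [135, 198], [128, 219], [136, 219], [143, 200], [146, 201], [145, 203], [146, 201], [160, 205], [163, 203], [161, 200], [120, 188], [116, 188]]
s [[346, 289], [342, 301], [359, 352], [361, 354], [365, 351], [368, 345], [363, 328], [366, 326], [379, 324], [389, 318], [389, 304], [358, 312], [355, 308], [350, 291]]
[0.536  0.3072 0.1335]
0 (85, 60) [114.7934 187.5899] [365.0593 347.2185]
0 (85, -60) [163.42   201.3652] [344.8503 289.5395]
0 (73, 60) [113.3263 192.4973] [371.1019 345.7396]
0 (73, -60) [161.9686 206.3033] [350.432  288.2844]
0.05 (85, 60) [115.6092 187.5512] [364.3862 348.1827]
0.05 (85, -60) [163.7945 201.1868] [344.4114 290.3375]
0.05 (73, 60) [114.0547 192.4072] [370.4448 346.6211]
0.05 (73, -60) [162.2786 206.0888] [350.0079 288.9708]
```

```bash
python3 -c "
from rig import r;from h import *;s=r.read_state();print(togo(s,[.5308,.0289,.0855],np.pi+.0685),s['wrist_force'])"
```

```text
(array([-0.674, -0.812,  0.237]), array([-0.001, -0.001, -0.236])) [ 0.01664141 -0.91776205 -0.88620857]
```

```bash
python3 -m crank '{"linear":[[-0.1,-0.15,0],[-0.25,-0.3,0],[-0.4,-0.47,0],[-0.53,-0.64,0.03],[-0.62,-0.75,0.1],[-0.66,-0.8,0.18],[-0.674,-0.812,0.237],[-0.674,-0.812,0.237],[-0.674,-0.812,0.237],[-0.674,-0.812,0.237]],"rotation":[[0,0,-0.03],[0,0,-0.08],[0,0,-0.13],[0,0,-0.18],[0,0,-0.22],[0,0,-0.236],[0,0,-0.236],[0,0,-0.236],[0,0,-0.236],[0,0,-0.236]],"gripper":[10,10,10,10,10,10,10,10,10,10]}'
python3 - <<'E'
import cv2,pickle,numpy as np
from rig import r;from h import *
s=r.read_state();c=r.capture("top");w=r.capture("wrist");q=r.capture("scene");pickle.dump((s,c,w,q),open("n5.pkl","wb"))
print(togo(s,[.5907,.033,.0855],np.pi+.0685),s["wrist_force"])
k=lambda im,x,y,w_,h:cv2.resize(im[y:y+h,x:x+w_],(400,300),interpolation=cv2.INTER_CUBIC)
cv2.imwrite("pics/m5.png",np.vstack([cv2.resize(c["img"][110:185,180:290],(0,0),fx=800/110,fy=4)[:300],np.hstack([k(w["img"],0,0,560,420),k(q["img"],200,230,120,90)])]))
E
```

```text
time: 7.08
ee_pos: [0.5315, 0.0298, 0.0872]
ee_rot: [-0.108, 3.138, -0.0]
wrist_force: [1.0, -1.4, -0.5]
opening: 0.019
gripper_force: 58.9
(array([-0.237, -0.003,  0.007]), array([-0.   ,  0.001,  0.   ])) [ 0.95198765 -1.41169207 -0.51647263]
```

View pics/m5.png

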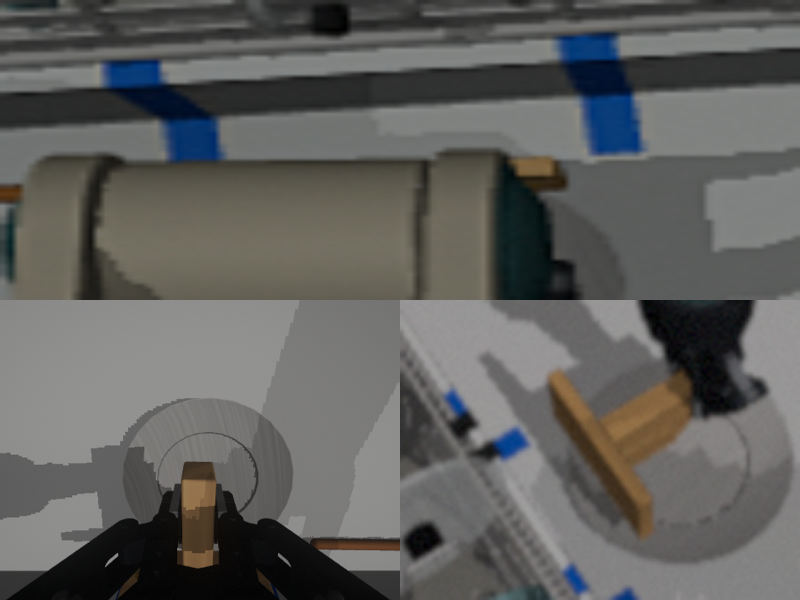

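Run:
```python
import pickle;from h import *
np.set_printoptions(precision=1,suppress=True)
s,c,w,q=pickle.load(open("n5.pkl","rb"))
for pit in(0,.05,.1):
    M=R.from_euler("zy",[.0685,pit]).as_matrix()
    for l in[(85,60,60),(85,-60,60),(73,60,60),(73,-60,60),(85,60,0),(85,-60,0)]:
        p=s["ee_pos"]+M@(np.array(l)/1e3-[-.001,0,.0455])
        print(pit,l,(proj(q,p)-[200,230]+.35)*3.333+[400,300],(proj(c,p)-[180,110]+.4)*[7.27,4])
```

```text
0 (85, 60, 60) [641. 508.] [199.9 175.4]
0 (85, -60, 60) [546.  377.1] [550.8 155.5]
0 (73, 60, 60) [656.1 498.4] [203.1 194.6]
0 (73, -60, 60) [560.6 368.6] [554.2 174.7]
0 (85, 60, 0) [643.5 543.8] [230.6 191.8]
0 (85, -60, 0) [553.  417.3] [563.5 173. ]
0.05 (85, 60, 60) [640.4 511.1] [202.1 175.6]
0.05 (85, -60, 60) [545.8 380.7] [551.8 155.9]
0.05 (73, 60, 60) [655.3 501.1] [204.9 194.5]
0.05 (73, -60, 60) [560.2 371.8] [555.  174.8]
0.05 (85, 60, 0) [646.6 544.5] [232.7 196.5]
0.05 (85, -60, 0) [556.4 418.6] [564.6 177.8]
0.1 (85, 60, 60) [640.  513.9] [204.3 176.1]
0.1 (85, -60, 60) [545.9 384.1] [552.8 156.7]
0.1 (73, 60, 60) [654.8 503.6] [206.8 194.8]
0.1 (73, -60, 60) [560.1 374.8] [555.8 175.3]
0.1 (85, 60, 0) [649.9 544.9] [234.7 201.4]
0.1 (85, -60, 0) [559.9 419.7] [565.6 182.9]
```

```bash
python3 -m crank '{"linear":[[-0.03,-0.003,0.007],[-0.07,-0.003,0.007],[-0.11,-0.003,0.007],[-0.15,-0.003,0.007],[-0.18,-0.003,0.007],[-0.2,-0.003,0.007],[-0.21,-0.003,0.007],[-0.216,-0.003,0.007],[-0.216,-0.003,0.007],[-0.216,-0.003,0.007]],"rotation":[[0,0,0],[0,0,0],[0,0,0],[0,0,0],[0,0,0],[0,0,0],[0,0,0],[0,0,0],[0,0,0],[0,0,0]],"gripper":[10,10,10,10,10,10,10,10,10,10]}'
python3 -m crank '{"linear":[[-0.004,0,0],[-0.008,0,0],[-0.012,0,0],[-0.012,0,0]],"rotation":[[0,0,0],[0,0,0],[0,0,0],[0,0,0]],"gripper":[10,10,10,10]}'
```

```text
time: 8.48
ee_pos: [0.585, 0.032, 0.0845]
ee_rot: [-0.107, 3.14, -0.0]
wrist_force: [-0.5, -1.2, -0.6]
opening: 0.0187
gripper_force: 58.9
time: 8.98
ee_pos: [0.5882, 0.0323, 0.0845]
ee_rot: [-0.107, 3.14, -0.0]
wrist_force: [1.1, -0.7, -1.7]
opening: 0.0193
gripper_force: 58.9
```

```bash
python3 -m crank '{"linear":[[-0.003,0,-0.002],[-0.006,0,-0.002],[-0.006,0,-0.002]],"rotation":[[0,0,0],[0,0,0],[0,0,0]],"gripper":[10,10,10]}'
python3 -m crank '{"linear":[[-0.002,0,0],[-0.004,0,0],[-0.004,0,0]],"rotation":[[0,0,0],[0,0,0],[0,0,0]],"gripper":[10,10,10]}'
```

```text
time: 9.35
ee_pos: [0.5885, 0.032, 0.0846]
ee_rot: [0.107, -3.136, 0.001]
wrist_force: [-7.1, -1.7, 0.5]
opening: 0.0192
gripper_force: 58.9
time: 9.72
ee_pos: [0.5887, 0.0318, 0.0845]
ee_rot: [0.108, -3.134, 0.002]
wrist_force: [-12.4, -4.1, 3.9]
opening: 0.0193
gripper_force: 59.2
```

```bash
python3 -m crank '{"linear":[[0,0,0],[0,0,0],[0,0,0],[0,0,0],[0,0,0],[0,0,0],[0,0,0],[0,0,0]],"rotation":[[0,0,0],[0,0,0],[0,0,0],[0,0,0],[0,0,0],[0,0,0],[0,0,0],[0,0,0]],"gripper":[10,10,10,10,10,10,10,10]}'
python3 - <<'E'
import cv2,pickle,numpy as np
from rig import r;from h import *
np.set_printoptions(precision=1,suppress=True)
s=r.read_state();c=r.capture("top");w=r.capture("wrist");q=r.capture("scene");pickle.dump((s,c,w,q),open("n6.pkl","wb"))
print(s["wrist_force"],s["wrist_torque"])
k=lambda im,x,y,w_,h,W,H:cv2.resize(im[y:y+h,x:x+w_],(W,H),interpolation=cv2.INTER_CUBIC)
cv2.imwrite("pics/m6.png",np.vstack([k(c["img"],180,105,120,45,800,300),np.hstack([k(w["img"],0,210,280*2,210,400,300),k(q["img"],200,240,120,90,400,300)])]))
for l in[(85,60,60),(85,-60,60),(73,60,60),(73,-60,60)]:
    p=np.array([.6765,.0389,.1])+R.from_euler("z",.0685).as_matrix()@(np.array(l)/1e3-[.085,0,.06])
    print(l,(proj(q,p)-[200,240]+.35)*3.333+[400,300],(proj(c,p)-[180,105]+.4)*6.667)
E
```

```text
time: 10.72
ee_pos: [0.5887, 0.0318, 0.0845]
ee_rot: [0.107, -3.134, 0.002]
wrist_force: [-12.2, -4.0, 2.6]
opening: 0.0193
gripper_force: 59.2
[-12.2  -4.    2.6] [-0.4  1.6  0.5]
(85, 60, 60) [564.2 523.6] [172.1 169.2]
(85, -60, 60) [472.3 387.2] [492.5 135.7]
(73, 60, 60) [579.9 513.5] [175. 201.]
(73, -60, 60) [487.4 378.3] [495.5 167.5]
```

View pics/m6.png

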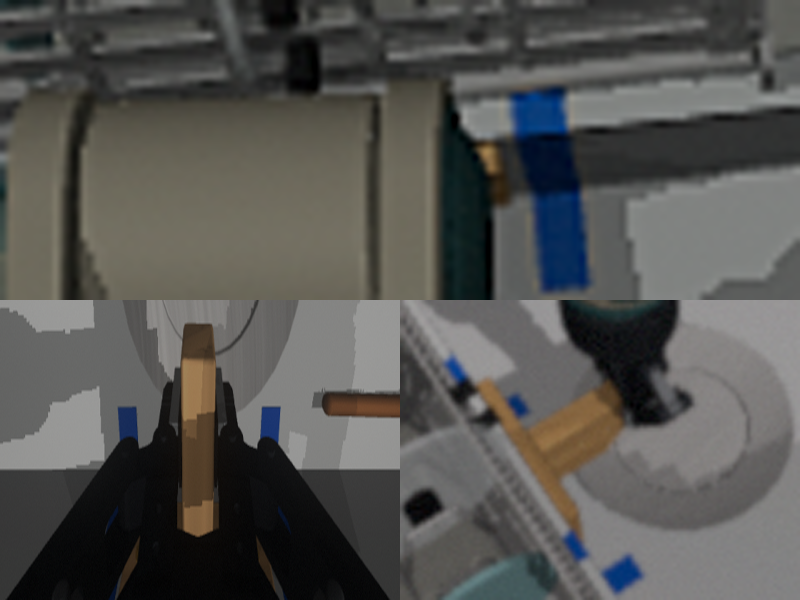

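The rest is on the face and centred: in the wrist view its arm is at column 199, and the tapes' inner edges at 136 and 262. The scene view shows its ends where they were predicted. Force is steady near 12 N, so I hold and hand in.

```bash
python3 -m crank '{"linear":[[0,0,0],[0,0,0],[0,0,0],[0,0,0],[0,0,0],[0,0,0],[0,0,0],[0,0,0],[0,0,0],[0,0,0]],"rotation":[[0,0,0],[0,0,0],[0,0,0],[0,0,0],[0,0,0],[0,0,0],[0,0,0],[0,0,0],[0,0,0],[0,0,0]],"gripper":[10,10,10,10,10,10,10,10,10,10]}'
python3 -c "
from rig import r;print(r.job_done())"
```

```text
time: 12.12
ee_pos: [0.5887, 0.0318, 0.0845]
ee_rot: [0.108, -3.134, 0.002]
wrist_force: [-12.2, -3.6, 2.9]
opening: 0.0192
gripper_force: 59.2
the job is handed in; nothing more can be done
None
```

The job is handed in with the arm still gripping the rest by its arm and pressing it on the upstand at a steady 12 N or so, centred between the tapes and by measurement within about 1 mm of flush; its squareness to the face was checked only roughly from the camera views, and the hand-in returned no verdict.

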